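# Check the gap of the marking jig with a feeler blade

## Robot

A 6-joint arm with a two-finger parallel gripper is mounted at the origin on the work surface. World frame = base frame: x ahead of the robot, y to its left, z up, the work surface at z = 0. Lengths are in mm, angles in degrees, forces in N, time in s.
With the tool pointing down it reaches from about 400 to 825 mm from the base axis. Payload 7 kg.
Tool frame: the origin (TCP) lies on the centre line of the jaws, within the pads' length; the fingertips stand 19 mm ahead of it and the grasp point (between the pads) is the TCP; z points along the fingers, y is the line along which they close (so a half turn about z gives the same grasp; the last joint's range is limited). The gripper opens to 88 mm and grips with 3 to 60 N. Pads are 19 mm wide; open, the fingers measure 130 mm over their backs; the gripper's body (78 mm by 193 mm) begins 47 mm behind the grasp point.
Start: joints at [-52.305, 20.546, 0.682, 0, -70.136, -16.507], TCP at [243.937, -629.357, 245.561] pointing down, gripper open.
Joint ranges: [-176.03, 176.03], [-82.01, 121.73], [-58.28, 71.71], [-173.87, 95.51], [-174.79, -0.11], [-173.66, 173.66]. Speed limits (degrees/s): [136.94, 136.94, 172.46, 180, 180, 180].

## Interface

Orientations are given as [roll, pitch, yaw] about the fixed x, y, z axes, in that order (R = Rz(yaw) Ry(pitch) Rx(roll)).
In Python, from bench import env, snapshot, camera_params gives the robot as it stands.
- The arm moves only by the tool carry_out, never from a script. Its argument "motion" is a list of rows, each an object of numbers: "ax", "ay", "az": the turn, a rotation vector about the tool's x, y, z in degrees; "x", "y", "z": the shift along the tool's x, y, z in mm; "claw": the opening, from 0 (shut) to 1 (fully open). In form: [{"ax": .., "ay": .., "az": .., "x": .., "y": .., "z": .., "claw": ..}, ...]. A call has 1 to 8 rows; each row is the pose to reach, as a shift and turn from the pose commanded when the call began, along the tool's axes at that moment; what a row does not reach only later rows make up. A row lasts 1/12 s, in which the tool goes at most 41.7 mm and 7.16 degrees, less where a joint would pass 70% of its speed; a pose out of reach is approached as far as the arm can. A call with a gripper value outside its range is refused whole. The fingers move at their own pace and stop on an object; "newtons" is the grip in N (left out, the last holds). Time passes only in rows, so rows that repeat a pose let the fingers close. It gives the time, the measured TCP pose, the force, the opening and the grip force at its end, in the units of the state.
- env.observe(): the state, without advancing time (a new reading comes with each control period).
- snapshot(name): name is "scene" or "top" or "wrist"; returns the picture (420x560x3 uint8, red, green, blue); there is no depth.
- camera_params(name): a dict with "fx", "fy", "cx", "cy" (pixels), "k1" (the pictures are not rectified: a ray, as slopes to the right and down, at radius r is drawn at 1 + k1 r^2 times it, then the intrinsics apply), "R" (3x3) and "t" (3): a world point X has camera coordinates R X + t. Camera axes: x right, y down, z forward; pixel columns grow to the right and rows downward; lengths in mm; the calibration is good to about 2 mm. A picture is of the moment at which its call begins: read the wrist's pose just before it. camera_params takes no time and is no camera call; for the wrist camera it gives the pose at the moment of the call.
- env.sign_off(): hands the job in; it is judged then, once.
The state is a dict: "t": time; "joints": joint angles; "qd": joint speeds; "effort": joint torques, N m; "position": TCP position; "tool_rot": TCP orientation; "wrist_force": force on the tool from outside, world axes, zero at the start; "ft_torque": the same for the moment, N m; "finger_gap": opening from 0.0 (shut) to 1.0 (fully open); "grasp_force": force on a finger pad.
Only numpy, scipy, OpenCV 4.12 (cv2) and the standard library are available. Lean on these libraries where they do the work, as an engineer would, in place of code of your own. Each camera call takes 0.05 s, during which the arm holds its last target. There are 200 camera calls.

## Task

Push the green plunger on top of the blue jig fully down, so that the upper plate goes down to its stop, and let the plunger spring back up. Then take the feeler blade by its orange handle, lift it and slide it level and straight into the jig's mouth, between the upper and lower brass plates, until it drags snugly between them and the red band on the blade lies at the mouth, and hold it there: the program finishes while the gripper still holds the handle off the bench. Leave the other things on the bench where they are.

Things in the scene. Friction and masses are not known exactly. Their poses are not given: they have to be found in the camera images.
- jig: fixed blue jig on a dark steel foot 150 x 130 x 15 mm (x -65 to +85, y -65 to +65); blue head 117 x 114 mm, flat top 111 mm above the bench. Origin on the bench; +x points straight into the mouth, the way the blade goes in, z up. Its place and yaw vary.
- jig_mouth (a point): middle of the mouth (jig x = -40 mm), on the slot's centre line 60 mm above the bench; axes as the jig's. The mouth is a level slot 90 mm wide between two posts; sloping aluminium lips narrow it from 18 mm high at the mouth to 4 mm high 18 mm inside. A wall closes the jig 87 mm inside the mouth.
- jig_plate_front (a point): front edge of the two brass plates' working faces (sloped lead-in edges start 10 mm before it), on the slot's centre line, 40 mm inside the mouth, 60 mm above the bench. Plates 60 mm wide, 40 mm deep: the lower one sprung in the jig, the upper one sprung under the steel carriage. Carriage down and no blade in, they stand 1 mm apart
- plunger_top (a point): centre of the top face of the green plunger cap, 32 mm across, on top of the jig, 134 mm above the bench when up, 58 mm behind the mouth; moves with the plunger
- plunger (a joint): travel of the plunger in m, 0 up, about 0.010 fully down; sprung (2 to 5 N), it comes up when let go; after the first 1 to 4 mm it pushes the stiff carriage down, about 10 N in all, up to a hard stop; push it straight down
- carriage (a joint): travel of the steel carriage with the upper brass plate in m: about 0 to 0.0025 at the start (up), 0.009 down at its stop; stiff, it stays where it is left
- upper_shoe (a joint): how far the upper brass plate is pushed up into the carriage against its spring, m: 0 free, about 0.001 with the blade in level, at most 0.003
- lower_pad (a joint): how far the lower brass plate is pushed down against its spring, m: 0 free, about 0.001 with the blade in level, at most 0.003
- feeler: feeler blade, 0.26 to 0.38 kg: upright orange handle 50 (x) x 18 (y) x 45 mm tall, standing on the bench; steel blade 14 mm wide, 3 mm thick, sticks out level in +x, its middle 10 mm above the handle's underside; the last 12 mm taper to 1 mm. Origin at the centre of the handle's underside; x along the blade, z up. Centre of mass about 8 mm ahead of it. Drags with some 3 to 10 N in the plates.
- feeler_grip (a point): grip point in the handle's middle, 30 mm above its underside; pinch across the 18 mm width (y)
- feeler_tip (a point): tip of the blade, 125 mm ahead of the handle's centre, 10 mm above the handle's underside
- feeler_band (a point): middle of the red band (16 mm long) round the blade, 65 mm behind the tip, 60 mm ahead of the handle's centre
- flange: steel flange, a 72 mm disc 10 mm thick with a 36 mm hub, 32 mm tall in all; origin at the centre of its underside; a bystander
- screwdriver: blue-handled screwdriver 200 mm long lying on the bench; origin under its middle; a bystander
- nameplate: aluminium nameplate blank 85 x 55 x 5 mm lying flat; origin at the centre of its underside; a bystander
- tape_roll: yellow ring of tape, 90 mm across, 24 mm high, lying flat; origin at the centre of its underside; a bystander
- spray_can: white spray can 56 mm across, 130 mm tall, standing; origin at the centre of its underside; a bystander
Not all that is in view belongs to the job. Leave any turquoise or white look-alike of the feeler alone.

How it is judged (in metres and radians):
On the way, in this order (a step that is already met when the one before it is completed fails the run):
1. the plunger is pushed fully down and the upper plate is at its stop (value of joint plunger above 0.0088 m and value of joint carriage above 0.0082 m), for 0.05 s.
2. the plunger is up again and the feeler is held off the bench, its tip still outside the mouth (value of joint plunger below 0.003 m and height (world z) of feeler above 0.015 m and contact force between the fingers and feeler above 1 N and x of feeler_tip in the frame of jig_mouth below 0 m), for 0.1 s.
3. the blade drags between the two plates (x of feeler_tip in the frame of jig_mouth above 0.045 m and value of joint each of upper_shoe, lower_pad above 0.0004 m and value of joint carriage above 0.0075 m), for 0.1 s.
At the end, for the whole second after the job is handed in: fingers hold the handle (over 2 N), still, off the bench; blade within 0.17 rad of the jig's x; band middle within 10 mm of the mouth edge, 20 mm sideways; both brass plates pushed back over 0.4 mm; carriage down over 7.5 mm; plunger up (under 3 mm) (x of feeler_band in the frame of jig_mouth between -0.01 and 0.01 m and y of feeler_band in the frame of jig_mouth between -0.02 and 0.02 m and angle between the x axis of feeler and the x axis of jig, either way round below 0.17 rad and x of feeler_tip in the frame of jig above 0.01 m and value of joint each of upper_shoe, lower_pad above 0.0004 m and value of joint carriage above 0.0075 m and contact force between the fingers and feeler above 2 N and height (world z) of feeler above 0.035 m and value of joint plunger below 0.003 m and linear speed of feeler below 0.01 m/s); the arm keeps its last pose, push and grip.
It fails at once if a bystander is shifted by more than 30 mm (distance of any of flange, screwdriver, nameplate, tape_roll, spray_can from where it was at the start of the episode above 0.03 m).
It also fails if it takes over 51 s, if anything falls off the work surface, if the arm or the gripper's body presses on something with over 40 N, if the wrist force passes 120 N, or if a joint passes its speed limit or range.

## Working session

There is one attempt and no reset: what is moved stays moved. The work goes in short steps, Python scripts to look and compute and a tool call to move; the robot and the scene stay as the last step left them, time stands still between calls to the robot, and variables do not carry over. Pictures are saved under pics/ and viewed, at most 10 in all, crops included, and the job is handed in when it is done.

Besides the shell and the picture viewer there is one more tool, called as a command line: name --argument value ..., lists and objects as JSON in quotes. carry_out: Moves the arm, as the interface text tells. Its arguments: {"type":"object","properties":{"motion":{"type":"array","items":{"type":"object","properties":{"ax":{"type":"number"},"ay":{"type":"number"},"az":{"type":"number"},"x":{"type":"number"},"y":{"type":"number"},"z":{"type":"number"},"claw":{"type":"number"}}}},"newtons":{"type":"number"}},"required":["motion"]}

```bash
mkdir -p pics; ls; python3 - <<'E'
from bench import env, snapshot, camera_params
import cv2
print(env.observe())
for n in ("scene","top"):
    cv2.imwrite(f"pics/{n}0.png",cv2.cvtColor(snapshot(n),cv2.COLOR_RGB2BGR)); print(camera_params(n))
E
```

```text
pics
{'t': 0.0, 'joints': array([-5.23041533e+01,  2.05909770e+01,  6.33220637e-01, -1.85375099e-02,
       -7.01342648e+01, -1.65083174e+01]), 'qd': array([-0.04658209, -0.05182522,  0.04373307, -0.09114627,  0.01240773,
        0.09181356]), 'effort': array([-2.92844870e-04, -5.82713199e+01,  2.93042207e+01,  6.99670494e+00,
        6.88069253e-03, -2.07242474e-04]), 'position': array([ 243.7830091 , -628.95742554,  244.62859349]), 'tool_rot': array([ 1.79906820e+02, -9.44251902e-03, -1.58818776e+02]), 'wrist_force': array([ 0.22235315,  0.09552699, -0.27962457]), 'ft_torque': array([ 0.0095741 , -0.06876229,  0.04106147]), 'grasp_force': 0.0, 'finger_gap': 1.00203576216193}
{'fx': 426.29419135062255, 'fy': 426.29419135062255, 'cx': 278.17400402906867, 'cy': 211.39519880721193, 'k1': 0.02662209887633539, 'R': array([[ 0.78429414,  0.62026968,  0.01217501],
       [ 0.37291276, -0.45566073, -0.80827556],
       [-0.49580114,  0.638466  , -0.58867852]]), 't': array([-365.17761893, -110.46575009, 1613.89146142])}
{'fx': 512.4404836628505, 'fy': 512.4404836628505, 'cx': 278.4135714057156, 'cy': 201.84755177467434, 'k1': 0.024541092598672196, 'R': array([[-0.01035039, -0.99991143,  0.0083666 ],
       [-0.989966  ,  0.00906752, -0.14101455],
       [ 0.14092619, -0.00974221, -0.98997217]]), 't': array([  -9.66315796,  474.65039832, 1361.89788733])}
```

View pics/scene0.png

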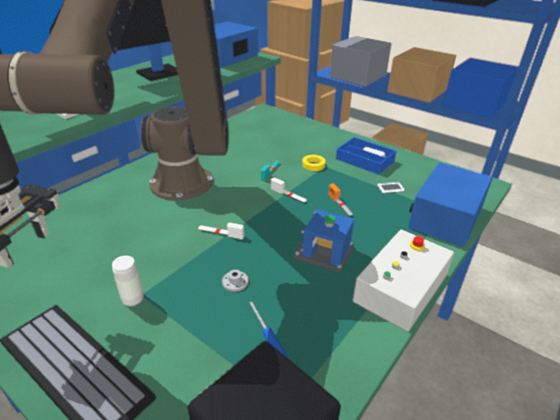

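View pics/top0.png

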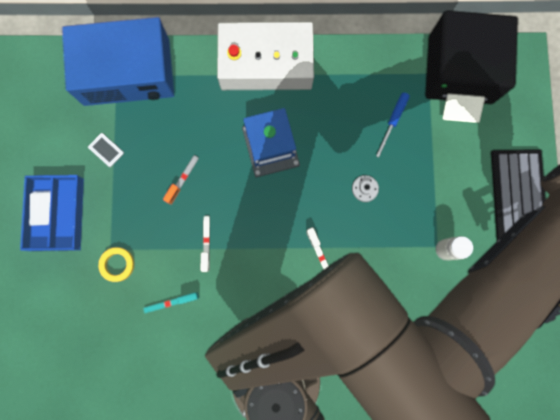

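The scene view shows the orange-handled feeler near (335,192) and the jig with its green plunger near (330,220). In the top view the feeler runs from its handle at (172,196) to its tip at (197,157), the plunger is at (269,131), and the jig's mouth faces the robot (down-image).

```bash
cat > h.py <<'E'
import numpy as np, cv2
from bench import env, snapshot, camera_params
def ray(p,uv):
    s0=np.array([(uv[0]-p['cx'])/p['fx'],(uv[1]-p['cy'])/p['fy']]); s=s0.copy()
    for _ in range(20): s=s0/(1+p['k1']*(s@s))
    R=np.array(p['R']); t=np.array(p['t']); d=R.T@np.array([s[0],s[1],1]); return -R.T@t,d/np.linalg.norm(d)
def at_z(p,uv,z):
    c,d=ray(p,uv); return c+d*(z-c[2])/d[2]
def tri(obs):
    A=np.zeros((3,3)); b=np.zeros(3); rs=[ray(p,u) for p,u in obs]
    for c,d in rs:
        M=np.eye(3)-np.outer(d,d); A+=M; b+=M@c
    X=np.linalg.solve(A,b)
    return X,[round(float(np.linalg.norm(np.cross(X-c,d))),1) for c,d in rs]
def proj(p,X):
    x=np.array(p['R'])@X+np.array(p['t']); s=x[:2]/x[2]; s=s*(1+p['k1']*(s@s)); return s*[p['fx'],p['fy']]+[p['cx'],p['cy']]
def blobs(img,lo,hi,roi=None,mn=5):
    h=cv2.cvtColor(img,cv2.COLOR_RGB2HSV); m=cv2.inRange(h,np.array(lo),np.array(hi))
    if roi: k=np.zeros_like(m); x0,y0,x1,y1=roi; k[y0:y1,x0:x1]=255; m&=k
    n,l,s,c=cv2.connectedComponentsWithStats(m)
    return m,sorted([(int(s[i,4]),c[i].round(1).tolist(),s[i,:4].tolist()) for i in range(1,n) if s[i,4]>=mn],reverse=True)
def load(f): return cv2.cvtColor(cv2.imread(f),cv2.COLOR_BGR2RGB)
E
python3 - <<'E'
from h import *
S,T=load('pics/scene0.png'),load('pics/top0.png')
for n,I,roiF,roiJ in(('s',S,(315,175,365,220),(290,200,365,270)),('t',T,(155,145,205,210),(235,100,305,180))):
    for k,lo,hi,r in(('orange',(5,150,100),(20,255,255),roiF),('red',(0,120,80),(4,255,255),roiF),('green',(45,150,60),(75,255,255),roiJ),('blue',(105,120,60),(125,255,255),roiJ)):
        print(n,k,blobs(I,lo,hi,r)[1][:3])
    print(n,'blade',blobs(I,(0,0,120),(180,60,255),roiF)[1][:3])
o=np.hstack([cv2.resize(S[170:270,280:370],None,fx=4,fy=4,interpolation=2),cv2.resize(T[100:200,155:305],None,fx=2.9,fy=4,interpolation=2)])
cv2.imwrite('pics/c1.png',cv2.cvtColor(o,cv2.COLOR_RGB2BGR)); print(o.shape)
E
```

```text
s orange [(119, [333.8, 191.5], [329, 184, 11, 16])]
s red [(11, [341.1, 203.8], [339, 203, 5, 3])]
s green [(54, [329.3, 219.0], [325, 216, 10, 7])]
s blue [(1527, [328.5, 235.5], [302, 210, 52, 56])]
s blade [(60, [346.6, 209.9], [341, 205, 12, 11]), (20, [338.4, 200.8], [336, 199, 6, 5]), (6, [336.5, 185.5], [334, 183, 6, 6])]
t orange [(145, [170.7, 193.7], [164, 185, 14, 18])]
t red [(23, [183.7, 176.1], [181, 174, 6, 6])]
t green [(87, [269.2, 131.1], [265, 126, 10, 11])]
t blue [(1770, [269.3, 134.8], [244, 109, 52, 52])]
t blade [(128, [190.6, 164.9], [183, 155, 15, 21]), (54, [180.2, 182.2], [177, 176, 9, 13])]
(400, 795, 3)
```

View pics/c1.png

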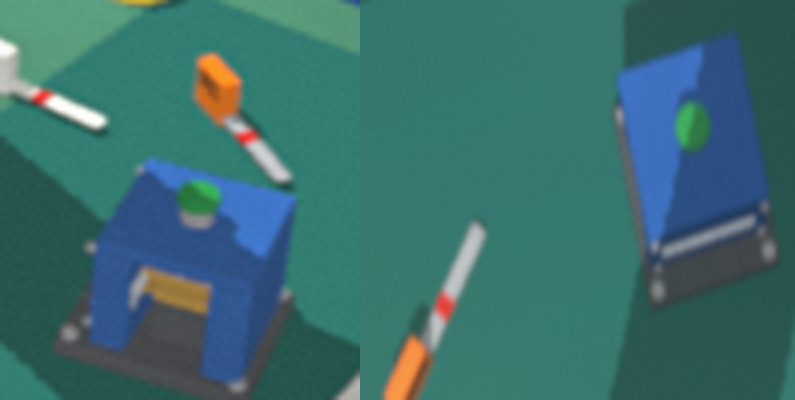

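The crop shows the feeler (tip at top-view (197,157)), the jig with its mouth towards the robot, and the green cap clear on top. Next: the world positions.

```bash
python3 - <<'E'
from h import *
np.set_printoptions(precision=1,suppress=True)
S,T=load('pics/scene0.png'),load('pics/top0.png'); ps,pt=camera_params('scene'),camera_params('top')
print('plunger',tri([(ps,(329.3,218.5)),(pt,(269.2,131.1))]))
b=tri([(ps,(341.3,203.9)),(pt,(183.6,176.1))]);print('band',b)
print('handle',tri([(ps,(333.8,191.5)),(pt,(170.7,193.7))]), at_z(pt,(170.7,193.7),35))
tip=at_z(pt,(196.7,156.5),10);bd=at_z(pt,(183.6,176.1),11.5);print('tip',tip,'band',bd,'yaw',np.degrees(np.arctan2(*(tip-bd)[1::-1])))
m,_=blobs(T,(105,120,60),(125,255,255),(235,100,305,180)); g,_=blobs(T,(45,150,60),(75,255,255),(235,100,305,180))
ys,xs=np.nonzero(m|g)
P=np.array([at_z(pt,(x,y),111)[:2] for x,y in zip(xs,ys)],np.float32)
r=cv2.minAreaRect(P);print(r,cv2.boxPoints(r))
q=np.radians(np.arange(-30,31))
E
```

```text
plunger (array([644.7,   8.1, 131.1]), [0.6, 0.6])
band (array([551.9, 248. ,  10.8]), [0.8, 0.8])
handle (array([500. , 279.6,  25. ]), [1.2, 1.2]) [499.4 278.4  35. ]
tip [608.2 212.9  10. ] band [552.4 248.3  11.5] yaw -32.42313255725978
((637.1402587890625, 7.4601287841796875), (130.70010375976562, 113.33104705810547), 14.08725643157959) [[560.   46.5]
 [587.5 -63.4]
 [714.3 -31.6]
 [686.7  78.3]]
```

```bash
cat >> h.py <<'E'
from scipy.spatial.transform import Rotation as Ro
def go(x,y,z,yaw):
    "tool-frame shift/turn from measured pose to world target, tool down"
    s=env.observe(); R=Ro.from_euler('xyz',s['tool_rot'],degrees=True); T=Ro.from_euler('xyz',[180,0,yaw],degrees=True)
    print('t',round(s['t'],2),'pos',s['position'].round(1),'rot',s['tool_rot'].round(1),'F',s['wrist_force'].round(1),'gap',round(s['finger_gap'],3),'g',round(s['grasp_force'],1))
    print(' shift',R.inv().apply(np.array([x,y,z])-s['position']).round(1),'turn',(R.inv()*T).as_rotvec(degrees=True).round(1))
E
python3 -c "
from h import *
go(645,8,200,-98)"
```

```text
t 0.1 pos [ 243.8 -629.   244.7] rot [ 179.9   -0.  -158.8] F [0.1 0.2 0.2] gap 1.001 g 0.0
 shift [-604.3  448.9   45.3] turn [  0.1   0.  -60.8]
```

carry_out --motion '[{"x": -604, "y": 449, "z": 45, "az": -60, "claw": 0}, {"x": -604, "y": 449, "z": 45, "az": -60, "claw": 0}, {"x": -604, "y": 449, "z": 45, "az": -60, "claw": 0}, {"x": -604, "y": 449, "z": 45, "az": -60, "claw": 0}, {"x": -604, "y": 449, "z": 45, "az": -60, "claw": 0}, {"x": -604, "y": 449, "z": 45, "az": -60, "claw": 0}, {"x": -604, "y": 449, "z": 45, "az": -60, "claw": 0}, {"x": -604, "y": 449, "z": 45, "az": -60, "claw": 0}]' --newtons 40

```text
$.motion[0]: bad value
```

```bash
python3 -c "
from h import *
go(645,8,200,-98)"
```

```text
t 0.1 pos [ 243.8 -629.   244.7] rot [ 179.9   -0.  -158.8] F [0.1 0.2 0.2] gap 1.001 g 0.0
 shift [-604.3  448.9   45.3] turn [  0.1   0.  -60.8]
```

carry_out --motion '[{"ax": 0, "ay": 0, "az": -7, "x": -32, "y": 24, "z": 0, "claw": 0}, {"ax": 0, "ay": 0, "az": -14, "x": -64, "y": 48, "z": 0, "claw": 0}, {"ax": 0, "ay": 0, "az": -21, "x": -96, "y": 72, "z": 0, "claw": 0}, {"ax": 0, "ay": 0, "az": -28, "x": -128, "y": 96, "z": 0, "claw": 0}, {"ax": 0, "ay": 0, "az": -35, "x": -160, "y": 120, "z": 0, "claw": 0}, {"ax": 0, "ay": 0, "az": -42, "x": -192, "y": 144, "z": 0, "claw": 0}, {"ax": 0, "ay": 0, "az": -49, "x": -224, "y": 168, "z": 0, "claw": 0}, {"ax": 0, "ay": 0, "az": -56, "x": -256, "y": 192, "z": 0, "claw": 0}]' --newtons 40

```text
t: 0.77
position: [413.7, -355.9, 245.4]
tool_rot: [180.0, 0.0, -102.5]
wrist_force: [0.0, 0.6, 0.3]
finger_gap: 0.457
grasp_force: 0.0
```

```bash
python3 -c "
from h import *
go(645,8,200,-98)"
```

```text
t 0.77 pos [ 413.7 -355.9  245.4] rot [ 180.     0.  -102.5] F [0.  0.6 0.3] gap 0.457 g 0.0
 shift [-405.3 -147.3   45.5] turn [ 0.   0.  -4.5]
```

carry_out --motion '[{"ax": 0, "ay": 0, "az": 0, "x": -38, "y": -14, "z": 0, "claw": 0}, {"ax": 0, "ay": 0, "az": 0, "x": -76, "y": -28, "z": 0, "claw": 0}, {"ax": 0, "ay": 0, "az": 0, "x": -114, "y": -42, "z": 0, "claw": 0}, {"ax": 0, "ay": 0, "az": 0, "x": -152, "y": -56, "z": 0, "claw": 0}, {"ax": 0, "ay": 0, "az": 0, "x": -190, "y": -70, "z": 0, "claw": 0}, {"ax": 0, "ay": 0, "az": 0, "x": -228, "y": -83, "z": 0, "claw": 0}, {"ax": 0, "ay": 0, "az": 0, "x": -266, "y": -97, "z": 5, "claw": 0}, {"ax": 0, "ay": 0, "az": 0, "x": -304, "y": -110, "z": 10, "claw": 0}]'

```text
t: 1.43
position: [588.7, -83.8, 235.6]
tool_rot: [-180.0, 0.0, -102.8]
wrist_force: [0.1, 0.2, -0.5]
finger_gap: 0.002
grasp_force: 0.0
```

```bash
python3 -c "
from h import *
go(645,8,200,-102)
p=camera_params('wrist'); cv2.imwrite('pics/w1.png',cv2.cvtColor(snapshot('wrist'),cv2.COLOR_RGB2BGR)); import pickle; pickle.dump(p,open('w1.pkl','wb'))
"
```

```text
t 1.43 pos [588.7 -83.8 235.6] rot [-180.     0.  -102.8] F [ 0.1  0.2 -0.5] gap 0.002 g 0.0
 shift [-102.   -34.5   35.6] turn [-0.   0.  -0.8]
```

View pics/w1.png

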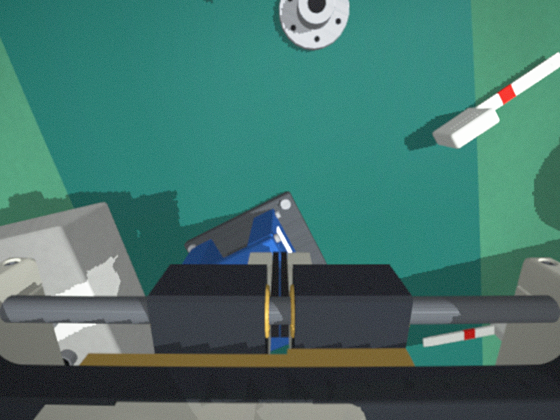

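The wrist view shows the flange (315,10) and white decoy (470,125); the jig is mostly hidden behind the fingers at (280,240). I go on above the plunger.

carry_out --motion '[{"ax": 0, "ay": 0, "az": 0, "x": -34, "y": -11.5, "z": 10, "claw": 0}, {"ax": 0, "ay": 0, "az": 0, "x": -68, "y": -23, "z": 20, "claw": 0}, {"ax": 0, "ay": 0, "az": 0, "x": -102, "y": -34.5, "z": 35, "claw": 0}, {"ax": 0, "ay": 0, "az": 0, "x": -102, "y": -34.5, "z": 60, "claw": 0}, {"ax": 0, "ay": 0, "az": 0, "x": -102, "y": -34.5, "z": 75, "claw": 0}, {"ax": 0, "ay": 0, "az": 0, "x": -102, "y": -34.5, "z": 78, "claw": 0}]'

```text
t: 1.98
position: [642.2, 6.5, 153.5]
tool_rot: [179.7, -0.1, -102.8]
wrist_force: [-1.3, 0.5, -0.6]
finger_gap: 0.008
grasp_force: 0.1
```

```bash
python3 -c "
from h import *
go(645,8,143,-102.8)
for n in('scene','top'): cv2.imwrite(f'pics/{n}1.png',cv2.cvtColor(snapshot(n),cv2.COLOR_RGB2BGR))
S,T=load('pics/scene1.png'),load('pics/top1.png')
o=np.hstack([cv2.resize(S[150:270,280:370],None,fx=4,fy=4,interpolation=2),cv2.resize(T[80:200,205:305],None,fx=4,fy=4,interpolation=2)])
cv2.imwrite('pics/c2.png',cv2.cvtColor(o,cv2.COLOR_RGB2BGR))
"
```

```text
t 1.98 pos [642.2   6.5 153.5] rot [ 1.797e+02 -1.000e-01 -1.028e+02] F [-1.3  0.5 -0.6] gap 0.008 g 0.1
 shift [-2.1 -2.4 10.5] turn [ 0.3 -0.1  0. ]
```

View pics/c2.png

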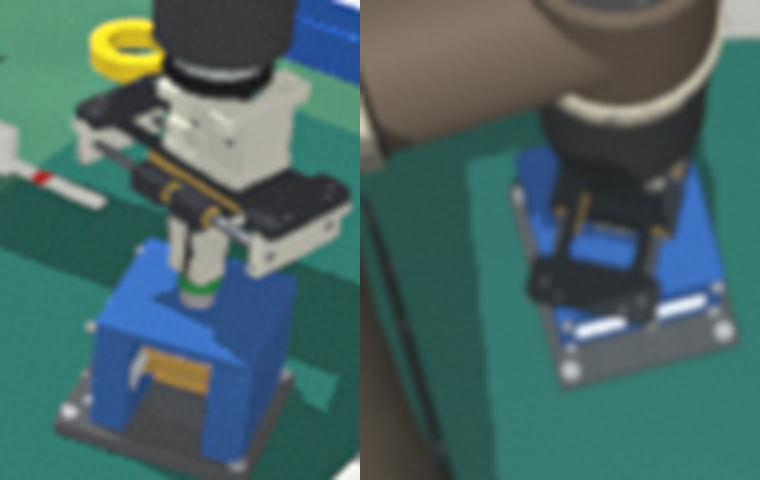

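The fingertips stand right on the green cap; now I press.

carry_out --motion '[{"ax": 0, "ay": 0, "az": 0, "x": 0, "y": 0, "z": 2, "claw": 0}, {"ax": 0, "ay": 0, "az": 0, "x": 0, "y": 0, "z": 4, "claw": 0}, {"ax": 0, "ay": 0, "az": 0, "x": 0, "y": 0, "z": 6, "claw": 0}, {"ax": 0, "ay": 0, "az": 0, "x": 0, "y": 0, "z": 8, "claw": 0}, {"ax": 0, "ay": 0, "az": 0, "x": 0, "y": 0, "z": 8, "claw": 0}]'

```text
t: 2.5
position: [644.7, 5.8, 150.8]
tool_rot: [-179.9, 0.0, -102.8]
wrist_force: [-0.1, -0.8, 4.1]
finger_gap: 0.005
grasp_force: 1.6
```

carry_out --motion '[{"ax": 0, "ay": 0, "az": 0, "x": 0, "y": 0, "z": 2, "claw": 0}, {"ax": 0, "ay": 0, "az": 0, "x": 0, "y": 0, "z": 4, "claw": 0}, {"ax": 0, "ay": 0, "az": 0, "x": 0, "y": 0, "z": 6, "claw": 0}, {"ax": 0, "ay": 0, "az": 0, "x": 0, "y": 0, "z": 7, "claw": 0}, {"ax": 0, "ay": 0, "az": 0, "x": 0, "y": 0, "z": 7, "claw": 0}, {"ax": 0, "ay": 0, "az": 0, "x": 0, "y": 0, "z": 7, "claw": 0}]'

```text
t: 3.0
position: [644.8, 5.7, 144.3]
tool_rot: [-179.9, 0.0, -102.8]
wrist_force: [-1.2, -0.2, 7.1]
finger_gap: 0.008
grasp_force: 3.5
```

carry_out --motion '[{"ax": 0, "ay": 0, "az": 0, "x": 0, "y": 0, "z": 1, "claw": 0}, {"ax": 0, "ay": 0, "az": 0, "x": 0, "y": 0, "z": 2, "claw": 0}, {"ax": 0, "ay": 0, "az": 0, "x": 0, "y": 0, "z": 2, "claw": 0}, {"ax": 0, "ay": 0, "az": 0, "x": 0, "y": 0, "z": 2, "claw": 0}]'

```text
t: 3.33
position: [644.9, 5.8, 143.2]
tool_rot: [-179.8, 0.0, -102.8]
wrist_force: [-4.1, -0.2, 13.1]
finger_gap: 0.003
grasp_force: 6.3
```

carry_out --motion '[{"ax": 0, "ay": 0, "az": 0, "x": 0, "y": 0, "z": 1, "claw": 0}, {"ax": 0, "ay": 0, "az": 0, "x": 0, "y": 0, "z": 1.5, "claw": 0}, {"ax": 0, "ay": 0, "az": 0, "x": 0, "y": 0, "z": 1.5, "claw": 0}, {"ax": 0, "ay": 0, "az": 0, "x": 0, "y": 0, "z": 1.5, "claw": 0}]'

```text
t: 3.67
position: [645.0, 5.7, 143.1]
tool_rot: [-179.8, 0.0, -102.8]
wrist_force: [-6.6, 0.5, 20.6]
finger_gap: 0.009
grasp_force: 10.5
```

At the hard stop (z steady at 143.1, force rising to 20 N). I release and go to the feeler.

carry_out --motion '[{"ax": 0, "ay": 0, "az": 0, "x": 0, "y": 0, "z": -20, "claw": 0}, {"ax": 0, "ay": 0, "az": 0, "x": 0, "y": 0, "z": -50, "claw": 0}, {"ax": 0, "ay": 0, "az": -7, "x": -24, "y": 20, "z": -60, "claw": 0.3}, {"ax": 0, "ay": 0, "az": -14, "x": -52, "y": 44, "z": -60, "claw": 0.5}, {"ax": 0, "ay": 0, "az": -21, "x": -80, "y": 68, "z": -60, "claw": 0.5}, {"ax": 0, "ay": 0, "az": -28, "x": -108, "y": 92, "z": -60, "claw": 0.5}, {"ax": 0, "ay": 0, "az": -35, "x": -136, "y": 116, "z": -60, "claw": 0.5}, {"ax": 0, "ay": 0, "az": -42, "x": -164, "y": 140, "z": -60, "claw": 0.5}]'

```text
t: 4.33
position: [543.1, 198.2, 199.6]
tool_rot: [-179.9, 0.0, -60.5]
wrist_force: [1.3, 0.0, 0.0]
finger_gap: 0.399
grasp_force: 0.0
```

```bash
python3 -c "
from h import *
go(501,280,160,-32.4)"
```

```text
t 4.33 pos [543.1 198.2 199.6] rot [-179.9    0.   -60.5] F [1.3 0.  0. ] gap 0.399 g 0.0
 shift [-91.9  -3.6  39.6] turn [ -0.1  -0.  -28.1]
```

carry_out --motion '[{"ax": 0, "ay": 0, "az": -7, "x": -25, "y": -1, "z": 10, "claw": 0.6}, {"ax": 0, "ay": 0, "az": -14, "x": -50, "y": -2, "z": 20, "claw": 0.6}, {"ax": 0, "ay": 0, "az": -21, "x": -75, "y": -3, "z": 30, "claw": 0.6}, {"ax": 0, "ay": 0, "az": -28, "x": -92, "y": -3.6, "z": 40, "claw": 0.6}, {"ax": 0, "ay": 0, "az": -28, "x": -92, "y": -3.6, "z": 40, "claw": 0.6}]'

```text
t: 4.75
position: [500.5, 280.9, 157.5]
tool_rot: [179.9, 0.1, -32.3]
wrist_force: [-0.2, -0.1, -0.1]
finger_gap: 0.599
grasp_force: 0.0
```

```bash
python3 -c "
from h import *
go(501,280,30,-32.4)
p=camera_params('wrist'); cv2.imwrite('pics/w2.png',cv2.cvtColor(snapshot('wrist'),cv2.COLOR_RGB2BGR)); import pickle; pickle.dump(p,open('w2.pkl','wb'))
I=load('pics/w2.png')
for k,lo,hi in(('orange',(5,150,100),(20,255,255)),('red',(0,120,80),(4,255,255))): print(k,blobs(I,lo,hi,mn=20)[1][:4])
for n,X in(('tip',[608,213,10]),('band',[552,248,11.5]),('handletop',[501,280,45])): print(n,proj(p,np.array(X)).round())
"
```

```text
t 4.75 pos [500.5 280.9 157.5] rot [ 1.799e+02  1.000e-01 -3.230e+01] F [-0.2 -0.1 -0.1] gap 0.599 g 0.0
 shift [  1.1   0.3 127.5] turn [0.1 0.1 0.1]
orange [(1254, [279.7, 209.2], [269, 178, 22, 63])]
red [(280, [277.5, 139.4], [270, 131, 17, 18]), (191, [424.2, 256.5], [415, 248, 19, 17])]
tip [281.  55.]
band [281. 136.]
handletop [281. 212.]
```

View pics/w2.png

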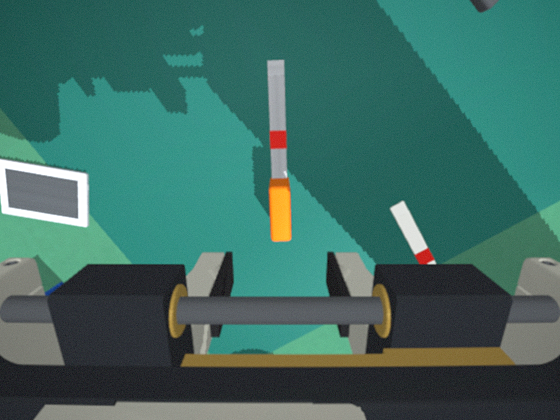

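The wrist view shows the feeler straight ahead of the jaws: tip at (276,60), band (277.5,139), handle (280,209); the jaws are centred on it and the white decoy is off to the right.

```bash
python3 -c "
from h import *
import pickle; p=pickle.load(open('w2.pkl','rb')); np.set_printoptions(precision=1,suppress=True)
I=load('pics/w2.png')
t=at_z(p,(276,60),10);b=at_z(p,(277.5,139.4),11.5);print(t,b,np.degrees(np.arctan2(*(t-b)[1::-1])), b[:2]-60*(t-b)[:2]/np.linalg.norm((t-b)[:2]))
pt=camera_params('top');ps=camera_params('scene');print(tri([(p,(277.5,139.4)),(ps,(341.3,203.9)),(pt,(183.6,176.1))]))
for v in(205,232):print('handle top centre line',at_z(p,(280 if v==205 else 281,v),45))
print([at_z(p,u,45) for u in((270,182),(290,180),(272,241),(291,240))])
go(501,280,30,-32.4)"
```

```text
[606.9 218.1  10. ] [551.4 251.8  11.5] -31.244863534495614 [500.1 283. ]
(array([551.5, 250. ,   9.4]), [2.0, 1.3, 1.8])
handle top centre line [507.1 277.2  45. ]
handle top centre line [486.  289.5  45. ]
[array([528.1, 273.6,  45. ]), array([520.8, 258.9,  45. ]), array([483.1, 300.6,  45. ]), array([475. , 286.1,  45. ])]
t 4.8 pos [501.3 279.9 158.4] rot [179.9   0.  -32.7] F [-0.7  0.   0.3] gap 0.604 g 0.0
 shift [ -0.2  -0.1 128.4] turn [ 0.1  0.  -0.3]
```

carry_out --motion '[{"ax": 0, "ay": 0, "az": -1.3, "x": 0, "y": 0, "z": 38, "claw": 0.6}, {"ax": 0, "ay": 0, "az": -1.3, "x": 0, "y": 0, "z": 76, "claw": 0.6}, {"ax": 0, "ay": 0, "az": -1.3, "x": 0, "y": 0, "z": 110, "claw": 0.6}, {"ax": 0, "ay": 0, "az": -1.3, "x": 0, "y": 0, "z": 125, "claw": 0.6}, {"ax": 0, "ay": 0, "az": -1.3, "x": 0, "y": 0, "z": 128, "claw": 0.6}, {"ax": 0, "ay": 0, "az": -1.3, "x": 0, "y": 0, "z": 128, "claw": 0.6}, {"ax": 0, "ay": 0, "az": -1.3, "x": 0, "y": 0, "z": 128, "claw": 0.15}, {"ax": 0, "ay": 0, "az": -1.3, "x": 0, "y": 0, "z": 128, "claw": 0.1}]' --newtons 45

```text
t: 5.47
position: [503.5, 279.8, 33.0]
tool_rot: [-179.8, -0.0, -31.6]
wrist_force: [1.0, -0.2, 0.2]
finger_gap: 0.504
grasp_force: 0.0
```

carry_out --motion '[{"ax": 0, "ay": 0, "az": 0, "x": 0, "y": 0, "z": 0, "claw": 0}, {"ax": 0, "ay": 0, "az": 0, "x": 0, "y": 0, "z": 0, "claw": 0}, {"ax": 0, "ay": 0, "az": 0, "x": 0, "y": 0, "z": 0, "claw": 0}, {"ax": 0, "ay": 0, "az": 0, "x": 0, "y": 0, "z": 0, "claw": 0}, {"ax": 0, "ay": 0, "az": 0, "x": 0, "y": 0, "z": 0, "claw": 0}]' --newtons 45

```text
t: 5.88
position: [502.4, 279.2, 31.6]
tool_rot: [-180.0, -0.0, -31.5]
wrist_force: [-1.8, -0.6, 4.5]
finger_gap: 0.203
grasp_force: 44.9
```

carry_out --motion '[{"ax": 0, "ay": 0, "az": 0, "x": 0, "y": 0, "z": -8, "claw": 0}, {"ax": 0, "ay": 0, "az": 0, "x": 0, "y": 0, "z": -25, "claw": 0}, {"ax": 0, "ay": 0, "az": 0, "x": 0, "y": 0, "z": -50, "claw": 0}, {"ax": 0, "ay": 0, "az": 0, "x": 0, "y": 0, "z": -80, "claw": 0}, {"ax": 0, "ay": 0, "az": -4, "x": 8, "y": 20, "z": -100, "claw": 0}, {"ax": 0, "ay": 0, "az": -9, "x": 17, "y": 45, "z": -110, "claw": 0}, {"ax": 0, "ay": 0, "az": -14, "x": 28, "y": 73, "z": -110, "claw": 0}, {"ax": 0, "ay": 0, "az": -19, "x": 39, "y": 102, "z": -110, "claw": 0}]'

```text
t: 6.55
position: [481.7, 171.0, 141.9]
tool_rot: [-179.9, -0.0, -12.2]
wrist_force: [0.5, -0.7, -4.3]
finger_gap: 0.203
grasp_force: 44.9
```

```bash
python3 -c "
from h import *
go(443,-42,140,14.1)"
```

```text
t 6.55 pos [481.7 171.  141.9] rot [-179.9   -0.   -12.2] F [ 0.5 -0.7 -4.3] gap 0.203 g 44.9
 shift [  7.2 216.4   1.7] turn [ -0.1  -0.  -26.3]
```

carry_out --motion '[{"ax": 0, "ay": 0, "az": -4, "x": 1, "y": 32, "z": 0, "claw": 0}, {"ax": 0, "ay": 0, "az": -8, "x": 2, "y": 64, "z": 0, "claw": 0}, {"ax": 0, "ay": 0, "az": -12, "x": 3, "y": 98, "z": 0, "claw": 0}, {"ax": 0, "ay": 0, "az": -16, "x": 4, "y": 132, "z": 0, "claw": 0}, {"ax": 0, "ay": 0, "az": -20, "x": 5, "y": 166, "z": 0, "claw": 0}, {"ax": 0, "ay": 0, "az": -24, "x": 6, "y": 195, "z": 0, "claw": 0}, {"ax": 0, "ay": 0, "az": -26.5, "x": 7, "y": 216, "z": 0, "claw": 0}, {"ax": 0, "ay": 0, "az": -26.5, "x": 7, "y": 216, "z": 0, "claw": 0}]'

```text
t: 7.22
position: [440.1, -43.6, 140.9]
tool_rot: [-180.0, 0.1, 14.0]
wrist_force: [-0.1, 0.3, -3.6]
finger_gap: 0.202
grasp_force: 44.9
```

```bash
python3 -c "
from h import *
go(443,-42,81.5,14.1)
import pickle
for n in('wrist','top','scene'):
  p=camera_params(n); I=snapshot(n); cv2.imwrite(f'pics/{n}3.png',cv2.cvtColor(I,cv2.COLOR_RGB2BGR)); pickle.dump(p,open(n+'3.pkl','wb'))
  for k,lo,hi in(('red',(0,120,80),(4,255,255)),('green',(45,150,60),(75,255,255))): print(n,k,blobs(I,lo,hi,mn=10)[1][:4])
"
```

```text
t 7.22 pos [440.1 -43.6 140.9] rot [-1.8e+02  1.0e-01  1.4e+01] F [-0.1  0.3 -3.6] gap 0.202 g 44.9
 shift [ 3.3 -0.8 59.4] turn [-0.   0.1 -0.1]
wrist red [(838, [278.5, 165.5], [265, 151, 28, 31]), (272, [20.9, 217.0], [12, 208, 19, 18])]
wrist green []
top red [(78, [233.3, 49.6], [229, 45, 9, 11]), (22, [167.1, 303.3], [165, 301, 5, 6]), (20, [321.4, 257.8], [319, 256, 6, 5])]
top green [(80, [269.4, 131.2], [265, 127, 10, 10]), (13, [443.9, 85.4], [442, 84, 5, 4])]
scene red [(77, [418.2, 240.3], [414, 236, 10, 10]), (17, [280.6, 208.6], [278, 207, 6, 4]), (12, [217.5, 230.3], [216, 229, 4, 4]), (10, [289.9, 193.8], [288, 193, 5, 3])]
scene green [(56, [329.2, 218.9], [325, 216, 10, 7]), (14, [387.0, 273.4], [385, 272, 5, 4])]
```

View pics/wrist3.png

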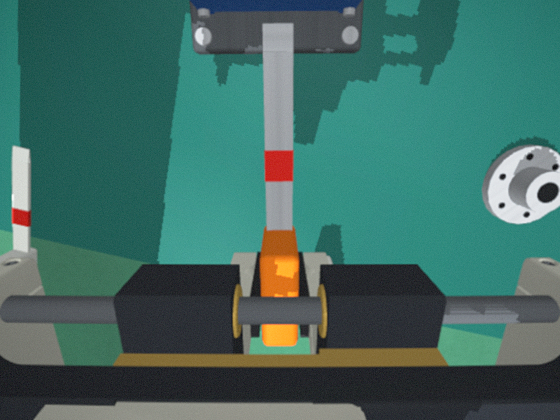

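The wrist view shows the blade held straight; tip at (278,24), and the foot's front corners at about (192,53) and (361,52), so the blade is already nearly on the jig's axis.

```bash
python3 -c "
from h import *
import pickle; p=pickle.load(open('wrist3.pkl','rb')); np.set_printoptions(precision=1,suppress=True)
L=at_z(p,(192,53),15);R=at_z(p,(361,52),15);print('foot',L,R,np.linalg.norm(L-R),'yaw',np.degrees(np.arctan2(*(L-R)[1::-1]))-90)
B1=at_z(p,(203,36),18);B2=at_z(p,(350,35),18);print('bolts',B1,B2,'yaw',np.degrees(np.arctan2(*(B1-B2)[1::-1]))-90,(B1+B2)/2)
th=np.radians(14.1);u=np.array([np.cos(th),np.sin(th)]);print('mouth via foot',((L+R)/2)[:2]+25*u,'via plunger',np.array([644.7,8.1])-58*u)
zb=119;t=at_z(p,(278,24),zb);b=at_z(p,(278.5,165.5),zb+1.5);print('tip',t,'band',b,'len',np.linalg.norm(t-b),'yaw',np.degrees(np.arctan2(*(t-b)[1::-1])))
# blade height from tip-band apparent length (65 mm)
for zb in(115,117,119,121,123): print(zb,np.linalg.norm(at_z(p,(278,24),zb)-at_z(p,(278.5,165.5),zb+1.5)))
n=np.array([-u[1],u[0]])
m=np.array([644.7,8.1])-58*u
print('tip in mouth frame',(t[:2]-m)@u,(t[:2]-m)@n,'band',(b[:2]-m)@u,(b[:2]-m)@n)
"
```

```text
foot [546.3  53.7  15. ] [578.4 -72.1  15. ] 129.83859829020827 yaw 14.301538807242864
bolts [559.5  46.7  18. ] [586.7 -59.9  18. ] yaw 14.338364598079693 [573.1  -6.6  18. ]
mouth via foot [586.6  -3.1] via plunger [588.4  -6. ]
tip [557.8 -12.2 119. ] band [495.4 -28.  120.5] len 64.44932949067027 yaw 14.178707277570693
115 66.06307914836073
117 65.25620168193639
119 64.44932949067027
121 63.64246277520092
123 62.83560174647121
tip in mouth frame -31.201695769444598 1.4648518922554226 band -95.63350652902089 1.3763417847597852
```

carry_out --motion '[{"ax": 0, "ay": 0, "az": 0, "x": 0, "y": 0, "z": 20, "claw": 0}, {"ax": 0, "ay": 0, "az": 0, "x": 0, "y": 0, "z": 40, "claw": 0}, {"ax": 0, "ay": 0, "az": 0, "x": 0, "y": 0, "z": 55, "claw": 0}, {"ax": 0, "ay": 0, "az": 0, "x": 0, "y": 0, "z": 59, "claw": 0}, {"ax": 0, "ay": 0, "az": 0, "x": 0, "y": 0, "z": 59, "claw": 0}, {"ax": 0, "ay": 0, "az": 0, "x": 0, "y": 0, "z": 59, "claw": 0}]'

```text
t: 7.87
position: [442.8, -40.1, 82.5]
tool_rot: [180.0, 0.0, 14.0]
wrist_force: [0.3, -0.1, -2.9]
finger_gap: 0.201
grasp_force: 44.9
```

```bash
python3 -c "
from h import *
go(443,-42,81.5,14.2)
import pickle;np.set_printoptions(precision=1,suppress=True)
obs=[]
for n,w in(('top',25),('scene',25)):
  p=camera_params(n); I=snapshot(n); cv2.imwrite(f'pics/{n}4.png',cv2.cvtColor(I,cv2.COLOR_RGB2BGR))
  q=proj(p,np.array([495,-28,60])); r=[int(q[0]-w),int(q[1]-w),int(q[0]+w),int(q[1]+w)]
  b=blobs(I,(0,120,80),(4,255,255),r,mn=3)[1]; print(n,q,b[:3])
  if b: obs.append((p,b[0][1]))
if len(obs)==2: print(tri(obs))
S=load('pics/scene4.png'); cv2.imwrite('pics/c4.png',cv2.cvtColor(cv2.resize(S[150:270,230:380],None,fx=5,fy=5,interpolation=2),cv2.COLOR_RGB2BGR))
"
```

```text
t 7.87 pos [442.8 -40.1  82.5] rot [180.   0.  14.] F [ 0.3 -0.1 -2.9] gap 0.201 g 44.9
 shift [-0.3  1.9  1. ] turn [ 0.   0.  -0.2]
top [283.5 192.9] []
scene [280.3 223.8] [(13, [281.0, 224.0], [279, 223, 5, 3])]
```

View pics/c4.png

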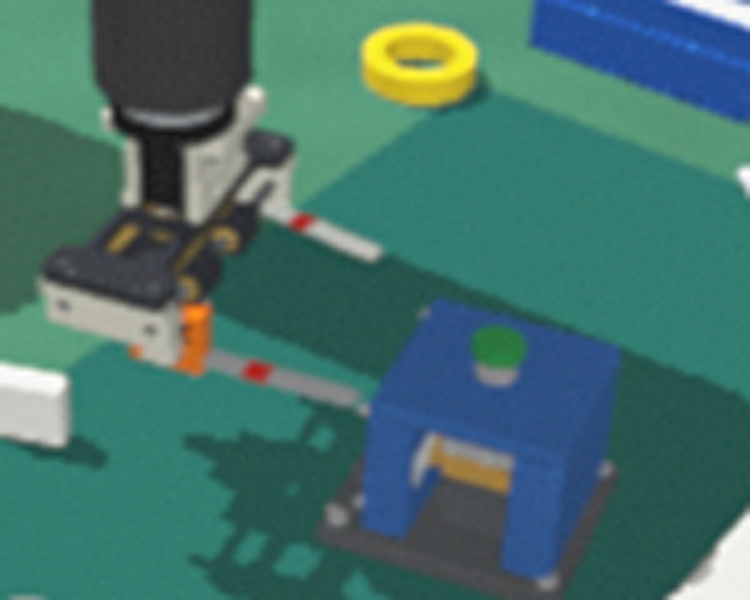

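carry_out --motion '[{"ax": 0, "ay": 0, "az": 0, "x": 8, "y": 1, "z": 1, "claw": 0}, {"ax": 0, "ay": 0, "az": 0, "x": 16, "y": 1, "z": 1, "claw": 0}, {"ax": 0, "ay": 0, "az": 0, "x": 24, "y": 1, "z": 1, "claw": 0}, {"ax": 0, "ay": 0, "az": 0, "x": 30, "y": 1, "z": 1, "claw": 0}, {"ax": 0, "ay": 0, "az": 0, "x": 35, "y": 1, "z": 1, "claw": 0}, {"ax": 0, "ay": 0, "az": 0, "x": 40, "y": 1, "z": 1, "claw": 0}, {"ax": 0, "ay": 0, "az": 0, "x": 43, "y": 1, "z": 1, "claw": 0}, {"ax": 0, "ay": 0, "az": 0, "x": 43, "y": 1, "z": 1, "claw": 0}]'

```text
t: 8.63
position: [484.9, -31.1, 81.0]
tool_rot: [180.0, -0.0, 14.0]
wrist_force: [-0.2, -0.2, -3.1]
finger_gap: 0.202
grasp_force: 44.9
```

carry_out --motion '[{"ax": 0, "ay": 0, "az": 0, "x": 3, "y": 0, "z": 0, "claw": 0}, {"ax": 0, "ay": 0, "az": 0, "x": 6, "y": 0, "z": 0, "claw": 0}, {"ax": 0, "ay": 0, "az": 0, "x": 9, "y": 0, "z": 0, "claw": 0}, {"ax": 0, "ay": 0, "az": 0, "x": 12, "y": 0, "z": 0, "claw": 0}, {"ax": 0, "ay": 0, "az": 0, "x": 15, "y": 0, "z": 0, "claw": 0}, {"ax": 0, "ay": 0, "az": 0, "x": 18, "y": 0, "z": 0, "claw": 0}, {"ax": 0, "ay": 0, "az": 0, "x": 20, "y": 0, "z": 0, "claw": 0}, {"ax": 0, "ay": 0, "az": 0, "x": 20, "y": 0, "z": 0, "claw": 0}]'

```text
t: 9.3
position: [504.2, -26.2, 81.1]
tool_rot: [180.0, -0.0, 14.0]
wrist_force: [0.7, 0.2, -3.5]
finger_gap: 0.201
grasp_force: 44.9
```

carry_out --motion '[{"ax": 0, "ay": 0, "az": 0, "x": 2, "y": 0, "z": 0, "claw": 0}, {"ax": 0, "ay": 0, "az": 0, "x": 4, "y": 0, "z": 0, "claw": 0}, {"ax": 0, "ay": 0, "az": 0, "x": 6, "y": 0, "z": 0, "claw": 0}, {"ax": 0, "ay": 0, "az": 0, "x": 8, "y": 0, "z": 0, "claw": 0}, {"ax": 0, "ay": 0, "az": 0, "x": 10, "y": 0, "z": 0, "claw": 0}, {"ax": 0, "ay": 0, "az": 0, "x": 12, "y": 0, "z": 0, "claw": 0}, {"ax": 0, "ay": 0, "az": 0, "x": 14, "y": 0, "z": 0, "claw": 0}, {"ax": 0, "ay": 0, "az": 0, "x": 14, "y": 0, "z": 0, "claw": 0}]'

```text
t: 9.97
position: [516.0, -23.4, 80.8]
tool_rot: [180.0, 0.2, 14.0]
wrist_force: [-7.5, -0.9, 4.0]
finger_gap: 0.206
grasp_force: 45.0
```

carry_out --motion '[{"ax": 0, "ay": 0, "az": 0, "x": 1, "y": 0, "z": -0.4, "claw": 0}, {"ax": 0, "ay": 0, "az": 0, "x": 3, "y": 0, "z": -0.8, "claw": 0}, {"ax": 0, "ay": 0, "az": 0, "x": 5, "y": 0, "z": -0.8, "claw": 0}, {"ax": 0, "ay": 0, "az": 0, "x": 7, "y": 0, "z": -0.8, "claw": 0}, {"ax": 0, "ay": 0, "az": 0, "x": 8, "y": 0, "z": -0.8, "claw": 0}, {"ax": 0, "ay": 0, "az": 0, "x": 8, "y": 0, "z": -0.8, "claw": 0}]'

```text
t: 10.47
position: [523.1, -21.7, 81.2]
tool_rot: [180.0, 0.2, 14.0]
wrist_force: [-6.7, -1.1, 0.7]
finger_gap: 0.201
grasp_force: 45.0
```

carry_out --motion '[{"ax": 0, "ay": 0, "az": 0, "x": 2, "y": 0, "z": -0.4, "claw": 0}, {"ax": 0, "ay": 0, "az": 0, "x": 4, "y": 0, "z": -0.4, "claw": 0}, {"ax": 0, "ay": 0, "az": 0, "x": 6, "y": 0, "z": -0.4, "claw": 0}, {"ax": 0, "ay": 0, "az": 0, "x": 8, "y": 0, "z": -0.4, "claw": 0}, {"ax": 0, "ay": 0, "az": 0, "x": 8, "y": 0, "z": -0.4, "claw": 0}, {"ax": 0, "ay": 0, "az": 0, "x": 8, "y": 0, "z": -0.4, "claw": 0}]'

```text
t: 10.97
position: [531.1, -19.7, 81.4]
tool_rot: [-180.0, 0.2, 14.0]
wrist_force: [-5.9, -0.8, -2.6]
finger_gap: 0.204
grasp_force: 45.0
```

```bash
python3 -c "
from h import *
go(443,-42,81.5,14.2)
p=camera_params('wrist'); cv2.imwrite('pics/w5.png',cv2.cvtColor(snapshot('wrist'),cv2.COLOR_RGB2BGR)); I=load('pics/w5.png')
ps=camera_params('scene');J=snapshot('scene')
b=blobs(I,(0,120,80),(4,255,255),(200,60,360,260),mn=10)[1]; print(b)
q=proj(ps,np.array([588,-5,60])); print(q,blobs(J,(0,120,80),(4,255,255),(int(q[0])-25,int(q[1])-20,int(q[0])+25,int(q[1])+20),mn=2)[1])
print(proj(p,np.array([588.4,-6,61.5])),proj(p,np.array([586.6,-3.1,61.5])))
W=cv2.cvtColor(I,cv2.COLOR_RGB2BGR)[60:320,160:400]; K=cv2.cvtColor(J,cv2.COLOR_RGB2BGR)[190:270,290:370]
cv2.imwrite('pics/c5.png',np.hstack([cv2.resize(W,(440,477)),cv2.resize(K,(350,477),interpolation=2)]))
"
```

```text
t 10.97 pos [531.1 -19.7  81.4] rot [-180.     0.2   14. ] F [-5.9 -0.8 -2.6] gap 0.204 g 45.0
 shift [-90.9   0.4   0.2] turn [-0.   0.2 -0.2]
[]
[309.26519175 232.18168464] []
[283.06287621 162.68294451] [276.66033136 164.73595617]
```

View pics/c5.png

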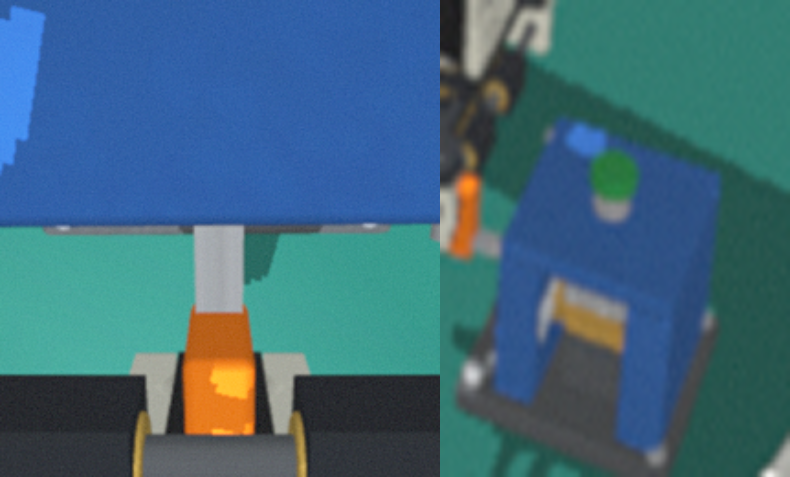

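The blade is in level and central (drag about 6 N, vertical load balanced). The handle's front edge is at row 229, as before insertion, so it hasn't slipped. The red band is under the head's edge, at the mouth within about 2 mm by the pose, and the plunger is up. I hand in.

```bash
python3 -c "
from bench import env
print(env.sign_off())"
```

```text
the job is handed in; nothing more can be done
None
```

The job is handed in: I pressed the plunger to its stop and let it spring back up. The blade is held level in the jig, dragging at about 6 N. By the arm's pose the red band lies within about 2 mm of the mouth, though the jig's head hid it from the cameras, and no verdict was returned.

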